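# Draw the hot block out of the dry-block heater with the screw-in puller

## Robot

A 6-joint arm with a two-finger parallel gripper is mounted at the origin on a cart in front of the work surface, level with it; the furniture and walls round the work are solid. World frame = base frame: x ahead of the robot, y to its left, z up, the work surface at z = 0. Lengths are in m, angles in rad, forces in N, time in s.
With the tool pointing down it reaches from about 0.425 to 1.125 m from the base axis. Payload 14.9 kg.
Tool frame: the origin (TCP) lies on the centre line of the jaws, within the pads' length; the fingertips stand 8 mm ahead of it and the grasp point (between the pads) lies 11 mm behind it (nose_length is the distance from the TCP to the fingertips, in m); z points along the fingers, y is the direction in which the jaws open and shut (so a half turn about z gives the same grasp; the last joint's range is limited). The gripper opens to 91 mm and grips with 3 to 60 N. Pads are 32 mm wide; open, the fingers measure 118 mm over their backs; the gripper's body (76 mm by 178 mm) begins 60 mm behind the grasp point.
Start: joints at [-1.263, 0.379, 1.734, -0, 1.028, -0.033], TCP at [0.234, -0.66, 0.222] pointing down, gripper open.
Joint ranges: [-2.77, 2.77], [-0.74, 2.19], [0, 2.66], [-1.06, 4.2], [0.31, 2.87], [-3.08, 3.08]. Speed limits (rad/s): [1.89, 1.89, 2.39, 3.14, 3.14, 3.14].

## Interface

Orientations are given as a 3x3 rotation matrix whose columns are the frame's x, y, z axes.
In Python, from bench import sense, snapshot, hand_in, nose_length gives the robot as it stands.
- The arm moves only by the shell command python3 -m creep 'ROWS' [FORCE]. ROWS is JSON, one flat list of numbers, 7 for each row, row after row: the turn, a rotation vector about the world's x, y, z in rad, then the shift along the world's x, y, z in m, then the closure, from -1 (fully open) to 1 (shut). A call has 1 to 20 rows; each row is the pose to reach, as a shift and turn from the pose measured when the call began; what a row does not reach only later rows make up. A row lasts 1/8 s, in which the tool goes at most 62.5 mm and 10.7 degrees, less where a joint would pass 70% of its speed; a pose out of reach is approached as far as the arm can. A call with a gripper value outside its range is refused whole. The fingers move at their own pace and stop on an object; FORCE is the grip in N (left out, the last holds). Time passes only in rows, so rows that repeat a pose let the fingers close. It gives the time, the measured TCP pose, the force and the opening at its end, in the units of the state.
- sense(): the state, without advancing time (a new reading comes with each control period).
- snapshot(name): name is "scene" or "top"; returns a dict with "color" (384x512x3 uint8, red, green, blue), "camera_matrix" (3x3 intrinsics, pixels), "rvec" (rotation vector, rad) and "tvec" (3), from world to camera coordinates, as OpenCV has them. Camera axes: x right, y down, z forward; pixel columns grow to the right and rows downward; lengths in m; the calibration is good to about 2 mm. A picture is of the moment at which its call begins. There is no depth.
- hand_in(): hands the job in, once; it reports no verdict.
The state is a dict: "time": time; "qpos": joint angles; "joint_velocities": joint speeds; "joint_torque": joint torques, N m; "position": TCP position; "ee_rot": TCP orientation; "wrist_force": force on the tool from outside, world axes, zero at the start; "torque": the same for the moment, N m; "grip_width": opening from 0.0 (shut) to 1.0 (fully open).
Only numpy, scipy, OpenCV 4.12 (cv2) and the standard library are available. Lean on these libraries where they do the work, as an engineer would, in place of code of your own. Each camera call takes 0.05 s, during which the arm holds its last target. There are 200 camera calls.

## Task

Take the puller rod from its rest, screw it clockwise into the tapped hole in the middle of the heating block and nip it up until the sprung washer under its shoulder is drawn down snug, neither loose nor squashed flat, then draw the block straight up out of the heater's well without wedging it. Set it down gently and flat in the middle of the steel cooling tray and let go, the puller still tight in it. The block is hot, so the robot itself must not touch it, and the things lying about must stay where they are.

Things in the scene. Friction and masses are not known exactly. Their poses are not given: they have to be found in the camera images.
- puller_head (a point): centre of the puller's grip: a square black head, 20 x 20 mm across the flats and 38 mm tall, on top of the upright puller; the flats face the puller's x and y axes, z is the rod's axis, up. Grip it here, across either pair of flats. Turned clockwise it screws in.
- puller_shoulder (a point): on the puller's axis at the underside of its sprung washer (dark, 33 mm across, under a 38 mm steel flange), 46 mm below the middle of the head, 20 mm above the nose. The washer gives 24 N per mm and is flat at 2 mm. After it touches the block, turn on by about 0.65 rad: 0.3 to 0.4 rad takes up the play (the rod lags behind the lead), then it is drawn down. Snug: pressed down 0.6 to 1.4 mm.
- puller: the whole puller rod, 85 mm tall, 0.14 kg; origin at the tip of its nose. The nose tapers from 13 to 7 mm; above it is a right-hand quick thread, 23 mm across, with three starts 120 degrees apart, 18 mm of lead per turn (2.9 mm per rad) and 1.1 mm of axial play. It starts upright in a plain hole of its rest: lift it straight up by 25 mm or more.
- rest: fixed round aluminium rest that holds the puller, 34 mm tall, 68 mm across its foot; origin under its middle; the puller's washer lies on its top
- block_top (a point): centre of the block's top, mouth of its tapped hole (16.6 mm clear, 40 mm deep); axes as the block's. With the puller's x axis 0.35 rad clockwise (from above) of the block's x axis, or 120 or 240 degrees from that, the threads meet with the washer 3 to 8.5 mm above the block: the thread's angle in the block varies by 0.9 rad either way, unmeasured. Any angle engages under a light push.
- block: aluminium heating block, 76 (x) x 90 (y) x 52 mm, with tube holes and the tapped hole in the middle; 0.4 to 0.65 kg; origin at the centre of its underside, z up. It sits 46 mm deep in the heater's well and stands 6 mm proud; the walls keep it from turning.
- heater: fixed dry-block heater with a white housing and a sloping grey keypad towards the robot, steel deck 80 mm above the desk; origin on the desk under the middle of the well, z up, x towards the back. The well has 1.5 mm of room round the block; a spring in its far wall holds the block against the near wall, so that the pull is 9 to 15 N until the block is out; its underside clears the deck after 46 mm.
- tray: fixed square steel cooling tray, 134 x 134 mm over its rim, 14 mm tall, 126 mm inside; origin under its middle
- tray_floor (a point): middle of the tray's white inner floor, 6 mm above the desk
- marker_black: bystander: black and white pen, 135 mm long, lying on the desk; origin under its middle
- tweezers: bystander: steel tweezers, 122 mm long, lying flat; origin under its middle
- pipette_200: bystander: white hand pipette, 237 mm long, lying on the desk to the left of the heater; origin under its middle
- spare_plate: bystander: white 96-well plate, 85 x 128 x 14 mm, flat on the desk; origin under its middle
- stain_bottle: bystander: small bottle with a black cap, 46 mm across, 85 mm tall, upright; origin under its middle
Mind the look-alikes: they are no part of the job. What is shaped like the puller but red is not meant.

How it is judged:
By the outcome, as a careful person would: the job done as asked, in the order asked, and still so for the second after the job is handed in, with the robot touching nothing.
It also fails if it takes over 67 s, if anything falls off the work surface, if the arm or the gripper's body presses on something with over 40 N, if the wrist force passes 120 N, or if a joint passes its speed limit or range.

## Working session

There is one attempt and no reset: what is moved stays moved. The work goes in short steps, Python scripts to look and compute and a shell command to move; the robot and the scene stay as the last step left them, time stands still between calls to the robot, and variables do not carry over. Pictures are saved under pics/ and viewed, about 8 in all and at most 12, crops included, and the job is handed in when it is done.

```bash
mkdir -p pics; ls; python3 - <<'E'
from bench import sense, snapshot, nose_length
import cv2
s=sense(); print(s, nose_length)
for n in("scene","top"):
    d=snapshot(n); cv2.imwrite(f"pics/{n}0.png",cv2.resize(d["color"][:,:,::-1],(800,600),interpolation=cv2.INTER_CUBIC)); print(n,d["camera_matrix"],d["rvec"],d["tvec"])
E
```

```text
pics
{'time': 0.0, 'qpos': array([-1.26329310e+00,  3.79422908e-01,  1.73476388e+00, -2.14398747e-05,
        1.02848779e+00, -3.33022282e-02]), 'joint_velocities': array([ 0.00271986, -0.00092609,  0.00027495,  0.00186992, -0.00012435,
       -0.00090866]), 'joint_torque': array([ 1.65875081e-03, -7.63729191e+01, -4.34368408e+01,  6.50317012e-02,
        4.23903158e-02, -6.43019598e-05]), 'position': array([ 0.23384681, -0.65938424,  0.22128659]), 'ee_rot': array([[ 9.42482053e-01,  3.34256579e-01, -3.44978443e-04],
       [ 3.34256757e-01, -9.42481495e-01,  1.02561349e-03],
       [ 1.76822592e-05, -1.08193369e-03, -9.99999415e-01]]), 'wrist_force': array([0.16972051, 0.19381086, 0.05625794]), 'torque': array([ 0.06593797, -0.00035364,  0.0455612 ]), 'grip_width': 1.0008958334455986} 0.008
scene [[368.03462337   0.         256.48354391]
 [  0.         368.03462337 193.4932711 ]
 [  0.           0.           1.        ]] [ 2.38459026 -0.53033761  0.20202897] [-0.4531046   0.22462875  0.84653385]
top [[359.6920203    0.         251.665416  ]
 [  0.         359.6920203  196.02009108]
 [  0.           0.           1.        ]] [ 2.21561416 -2.17319884  0.08056496] [0.02720772 0.50440328 1.16222244]
```

View pics/scene0.png

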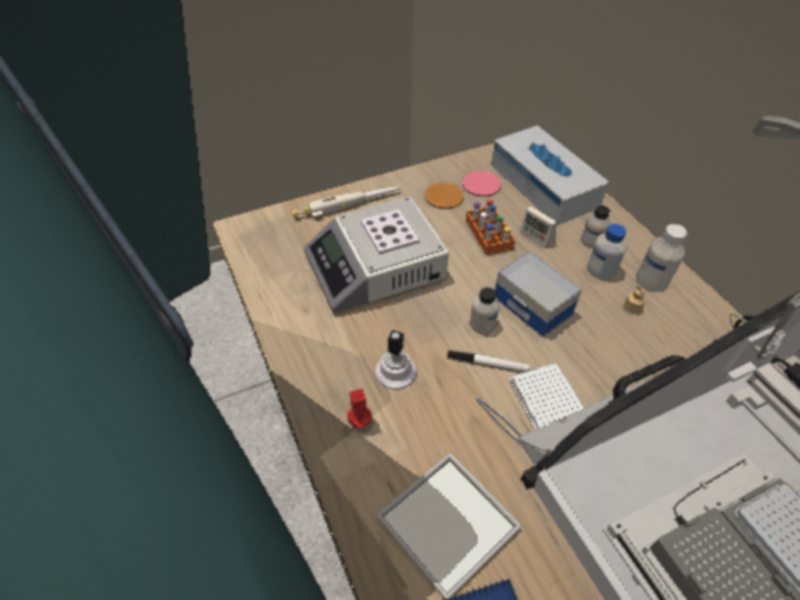

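View pics/top0.png

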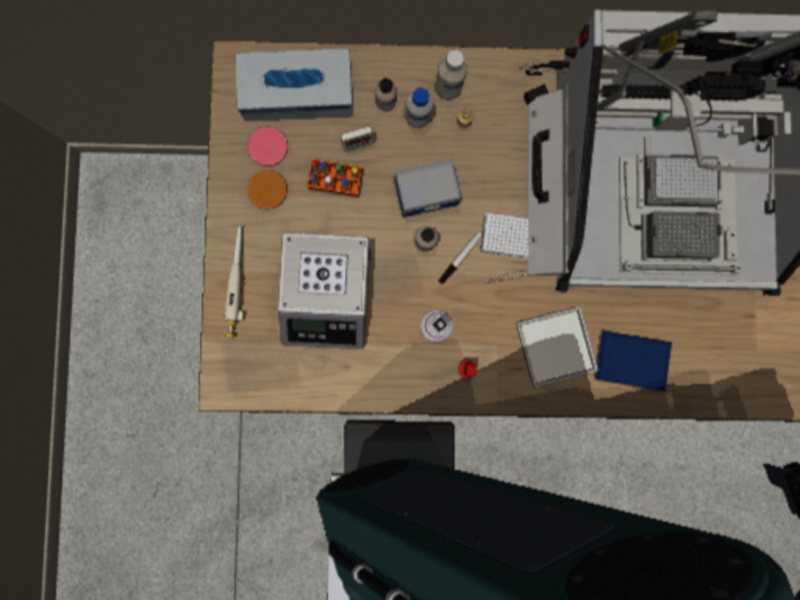

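The scene view shows the puller in its rest (395,345), the block in the heater (390,230), the tray (448,525) and the red decoy (358,408). In the top view they are at puller (438,324), block (323,273), tray (556,346), and decoy (468,369). I'll zoom in on these next.

```bash
python3 - <<'E'
import cv2,numpy as np
from bench import snapshot
out=[]
def crop(im,u0,v0,w,h): return cv2.resize(im[v0:v0+h,u0:u0+w],(400,300),interpolation=cv2.INTER_CUBIC)
t=snapshot("top")["color"][:,:,::-1]; s=snapshot("scene")["color"][:,:,::-1]
np.save("t0.npy",t);np.save("s0.npy",s)
# 40x30 => x10 ; 64x48 => 6.25
g=np.vstack([np.hstack([crop(t,260,192,40,30),crop(t,180,156,56,42)]),np.hstack([crop(s,220,204,64,48),crop(s,216,120,72,54)])])
cv2.imwrite("pics/crop1.png",g)
g=np.vstack([np.hstack([crop(t,324,190,64,48),crop(s,236,285,104,78)])])
cv2.imwrite("pics/crop2.png",g)
E
```

```text
(no output)
```

View pics/crop1.png

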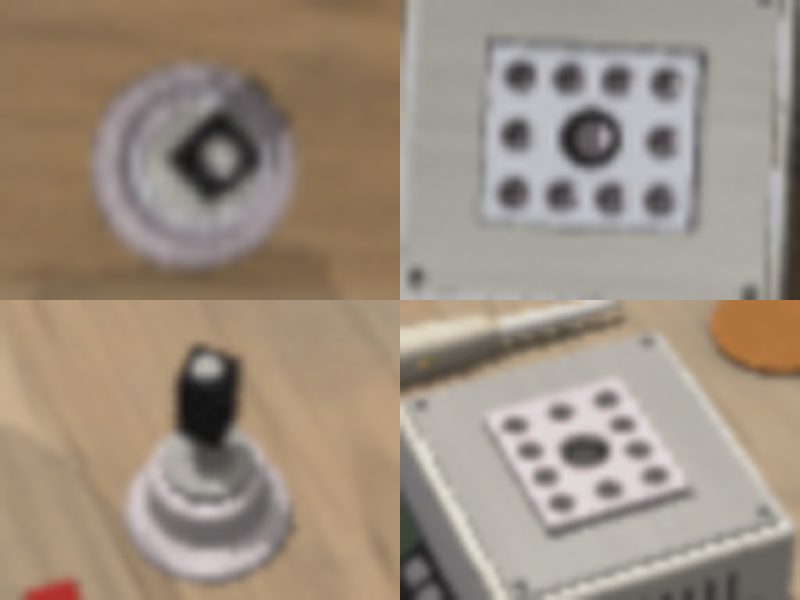

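View pics/crop2.png

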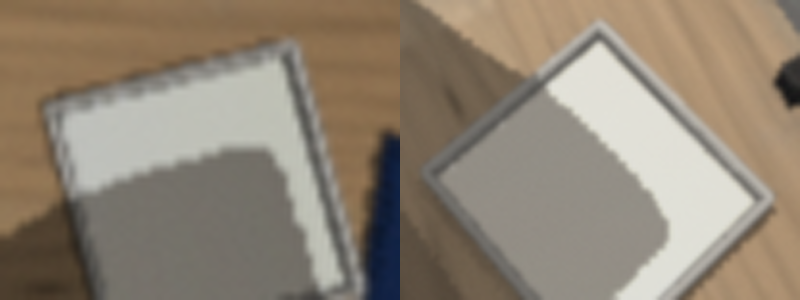

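```bash
cat > h.py <<'E'
import numpy as np,cv2
from scipy.optimize import least_squares
C={"scene":([[368.03462337,0,256.48354391],[0,368.03462337,193.4932711],[0,0,1]],[2.38459026,-0.53033761,0.20202897],[-0.4531046,0.22462875,0.84653385]),
"top":([[359.6920203,0,251.665416],[0,359.6920203,196.02009108],[0,0,1]],[2.21561416,-2.17319884,0.08056496],[0.02720772,0.50440328,1.16222244])}
C={k:[np.array(x,float) for x in v] for k,v in C.items()}
def proj(c,P):
    K,r,t=C[c]; return cv2.projectPoints(np.asarray(P,float).reshape(-1,3),r,t,K,None)[0].reshape(-1,2)
def unz(c,uv,z):
    K,r,t=C[c]; R=cv2.Rodrigues(r)[0]; d=R.T@np.linalg.solve(K,[uv[0],uv[1],1]); o=-R.T@t
    return (o+d*(z-o[2])/d[2])[:2]
def px(pts,off,s): return (np.asarray(pts,float)+.5)/s-.5+np.array(off)
def fit(obs,model,x0):
    # obs: list (cam, uv Nx2, local Nx3)
    def f(p):
        c,s=np.cos(p[2]),np.sin(p[2]); r=[]
        for cam,uv,L in obs:
            L=np.asarray(L,float); W=np.c_[p[0]+c*L[:,0]-s*L[:,1],p[1]+s*L[:,0]+c*L[:,1],L[:,2]]
            r.append((proj(cam,W)-uv).ravel())
        return np.concatenate(r)
    q=least_squares(f,x0); return q.x,np.round(f(q.x),1)
E
python3 - <<'E'
from h import *
t=[("top",px([[216,155]],(260,192),10)[0]),("scene",px([[207,367-300]],(220,204),6.25)[0])]
for c,u in t: print("puller dot",c,unz(c,u,.099))
for c,u in [("top",px([[195,166]],(260,192),10)[0]),("scene",px([[209,210]],(220,204),6.25)[0])]: print("foot",c,unz(c,u,.004))
# head corners: top view
for q in px([[211,105],[262,155],[213,203],[170,157]],(260,192),10): print(" head corner",unz("top",q,.099))
b=[("top",px([[190,137]],(180,156),400/56)[0]),("scene",px([[184,151]],(216,120),400/72)[0])]
for c,u in b: print("hole",c,unz(c,u,.086))
for n,pts,off,s in [("top",[[89,40],[306,50],[292,232],[83,222]],(180,156),400/56),("scene",[[87,112],[217,78],[291,191],[153,230]],(216,120),400/72)]:
    W=np.array([unz(n,q,.086) for q in px(pts,off,s)]); print("block",n,W.tolist(),W.mean(0))
for n,pts,off,s in [("top",[[42,103],[293,40],[360,290]],(324,190),6.25),("scene",[[200,20],[372,197],[23,173]],(236,285),400/104),("top",[[517,322],[580,308],[597,370],[533,386]],(0,0),1.5625),("scene",[[450,455],[518,523],[450,597],[380,519]],(0,0),1.5625)]:
    W=np.array([unz(n,q,.014) for q in px(pts,off,s)]); print("tray",n,W.round(4).tolist(),W.mean(0))
for c in C: K,r,tt=C[c]; print(c,-cv2.Rodrigues(r)[0].T@tt)
E
```

```text
puller dot top [ 0.46670484 -0.05247054]
puller dot scene [ 0.46452687 -0.0548496 ]
foot top [ 0.46616187 -0.05436974]
foot scene [ 0.4645915  -0.05584719]
 head corner [ 0.48188597 -0.05073785]
 head corner [ 0.4669755 -0.0664657]
 head corner [ 0.45210995 -0.05176034]
 head corner [ 0.46582649 -0.03848824]
hole top [0.56234353 0.17927843]
hole scene [0.55910595 0.17705109]
block top [[0.6036710109338026, 0.22406808860300742], [0.6012539454966649, 0.1301263874980646], [0.522049831114515, 0.1342527056943848], [0.5245797290833429, 0.22432699537077885]] [0.56288863 0.17819354]
block scene [[0.5258081028666122, 0.22549651872965926], [0.5984124422073621, 0.22160389724788532], [0.5954399153921075, 0.12756543933520115], [0.5216108089610132, 0.13119740001201896]] [0.56031782 0.17646581]
tray top [[0.476, -0.2217], [0.5117, -0.354], [0.3813, -0.389]] [ 0.45633554 -0.3215751 ]
tray scene [[0.473, -0.225], [0.5085, -0.3558], [0.3421, -0.2635]] [ 0.4412191  -0.28141967]
tray top [[0.4765, -0.223], [0.5086, -0.3559], [0.3793, -0.3913], [0.3436, -0.2572]] [ 0.42699826 -0.30685212]
tray scene [[0.472, -0.2277], [0.5081, -0.3526], [0.3824, -0.3939], [0.3428, -0.2693]] [ 0.42632551 -0.31089184]
scene [ 0.24518215 -0.53584589  0.79065562]
top [0.42963168 0.04859902 1.19120892]
```

```bash
python3 -m creep '[0,0,0.18,0.02,0.05,0,-0.5, 0,0,0.36,0.04,0.1,0,0, 0,0,0.54,0.06,0.15,0,0, 0,0,0.72,0.08,0.2,0,0, 0,0,0.9,0.1,0.26,0,0, 0,0,1.08,0.12,0.31,0,0, 0,0,1.26,0.14,0.37,0,0, 0,0,1.44,0.16,0.42,0,0, 0,0,1.62,0.18,0.47,-0.01,0, 0,0,1.8,0.2,0.52,-0.02,0, 0,0,1.8,0.22,0.57,-0.04,0, 0,0,1.8,0.231,0.605,-0.06,0, 0,0,1.8,0.231,0.605,-0.06,0]' 30; python3 -c "
from bench import sense
s=sense();print(s['qpos'],s['position'],s['ee_rot'])"
```

```text
time: 1.82
position: [0.4644, -0.0526, 0.1603]
ee_rot: [[-0.542, 0.84, -0.003], [0.84, 0.542, 0.0], [0.002, -0.002, -1.0]]
wrist_force: [-0.5, -0.5, -0.3]
grip_width: 0.498
[-1.62482596e-01  1.03874597e-01  2.22408497e+00 -4.72862602e-04
  8.16473980e-01 -7.35210326e-01] [ 0.46444709 -0.05261583  0.16028493] [[-5.42196682e-01  8.40246740e-01 -2.85916419e-03]
 [ 8.40249983e-01  5.42199181e-01  1.19505145e-04]
 [ 1.65065029e-03 -2.33761736e-03 -9.99995905e-01]]
```

```bash
python3 -m creep '[0,0,0.18,0.001,-0.0016,0,0, 0,0,0.36,0.001,-0.0016,0,0, 0,0,0.54,0.001,-0.0016,0,0, 0,0,0.72,0.001,-0.0016,0,0, 0,0,0.9,0.001,-0.0016,0,0, 0,0,1.08,0.001,-0.0016,0,0, 0,0,1.26,0.001,-0.0016,0,0, 0,0,1.44,0.001,-0.0016,0,0, 0,0,1.62,0.001,-0.0016,0,0, 0,0,1.82,0.001,-0.0016,-0.02,0, 0,0,1.82,0.001,-0.0016,-0.035,0, 0,0,1.82,0.001,-0.0016,-0.035,0, 0,0,1.82,0.001,-0.0016,-0.035,0]'; python3 - <<'E'
import cv2,numpy as np
from bench import snapshot,sense
s=sense();print(s['qpos'],s['position'])
def crop(im,u0,v0,w,h): return cv2.resize(im[v0:v0+h,u0:u0+w],(400,400),interpolation=cv2.INTER_CUBIC)
t=snapshot("top")["color"][:,:,::-1]; s=snapshot("scene")["color"][:,:,::-1]
cv2.imwrite("pics/hover.png",np.hstack([crop(t,240,165,80,80),crop(s,210,175,80,80)]))
E
```

```text
time: 3.45
position: [0.4656, -0.0544, 0.1256]
ee_rot: [[-0.682, -0.731, 0.001], [-0.731, 0.682, -0.003], [0.002, -0.003, -1.0]]
wrist_force: [-0.6, 1.2, -0.8]
grip_width: 0.498
[-0.1645575   0.16845572  2.23531547 -0.00405073  0.7366224  -2.55198786] [ 0.4656325  -0.05442276  0.12564644]
```

View pics/hover.png

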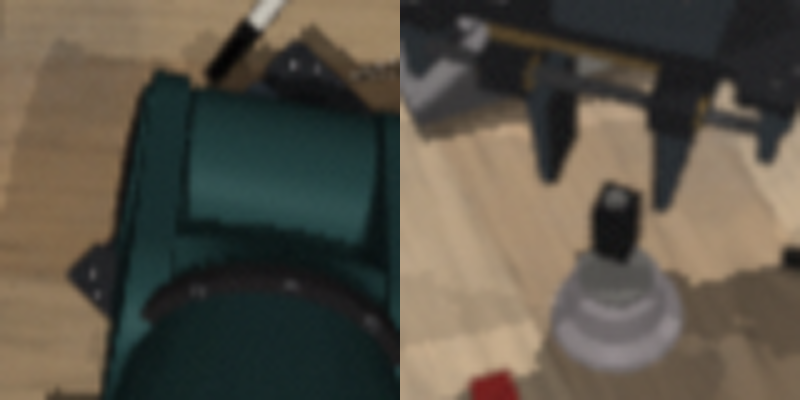

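The scene picture shows the open fingertips at (550,180) and (662,208), straddling the black head at (618,195). I'll go down and grip.

```bash
python3 -m creep '[0.003,0.001,0,0,0,-0.03,0, 0.003,0.001,0,0,0,-0.05,0, 0.003,0.001,0,0,0,-0.0566,0, 0.003,0.001,0,0,0,-0.0566,0, 0.003,0.001,0,0,0,-0.0566,0.3, 0.003,0.001,0,0,0,-0.0566,0.7, 0.003,0.001,0,0,0,-0.0566,1, 0.003,0.001,0,0,0,-0.0566,1, 0.003,0.001,0,0,0,-0.0566,1, 0.003,0.001,0,0,0,-0.0566,1]' 20; python3 -c "
from bench import sense
s=sense();print(s['wrist_force'],s['torque'],s['position'],s['ee_rot'])"
```

```text
time: 4.8
position: [0.4662, -0.0544, 0.0695]
ee_rot: [[-0.682, -0.732, 0.001], [-0.732, 0.682, -0.0], [-0.001, -0.001, -1.0]]
wrist_force: [-0.1, 0.2, 5.8]
grip_width: 0.216
[-0.06368908  0.17460946  5.79733168] [ 0.19242988 -0.20542545  0.00670391] [ 0.46615061 -0.05440222  0.06945848] [[-6.81680896e-01 -7.31648899e-01  1.02198304e-03]
 [-7.31649335e-01  6.81681189e-01 -8.15164652e-05]
 [-6.37025181e-04 -8.03301428e-04 -9.99999474e-01]]
```

```bash
python3 -m creep '[0,0,0,0,0,0,1, 0,0,0,0,0,0.005,1, 0,0,0,0,0,0.015,1, 0,0,0,0,0,0.03,1, 0,0,0,0,0,0.05,1, 0,0,0,0,0,0.08,1, 0,0,0,0,0,0.11,1, 0,0,0,0.02,0.05,0.11,1, 0,0,0,0.04,0.1,0.11,1, 0,0,0,0.06,0.15,0.11,1, 0,0,0,0.08,0.2,0.11,1, 0,0,0,0.0957,0.2318,0.11,1, 0,0,0,0.0957,0.2318,0.11,1, 0,0,0,0.0957,0.2318,0.11,1]' 50; python3 - <<'E'
import cv2,numpy as np
from bench import snapshot,sense
s=sense();print(s['wrist_force'],s['torque'],s['qpos'],s['position'],s['ee_rot'])
def crop(im,u0,v0,w,h): return cv2.resize(im[v0:v0+h,u0:u0+w],(600,600),interpolation=cv2.INTER_CUBIC)
s=snapshot("scene")["color"][:,:,::-1]
cv2.imwrite("pics/over.png",crop(s,210,80,80,80))
E
```

```text
time: 6.55
position: [0.5614, 0.177, 0.1799]
ee_rot: [[-0.682, -0.732, 0.001], [-0.732, 0.682, -0.0], [-0.0, -0.001, -1.0]]
wrist_force: [0.1, -0.1, -1.7]
grip_width: 0.217
[ 0.11508859 -0.07837371 -1.6714883 ] [ 0.12703127 -0.07213794  0.01735345] [ 2.66051081e-01  2.61244153e-01  1.98429828e+00 -5.09597338e-04
  8.95339623e-01 -2.12531311e+00] [0.5613577  0.17701853 0.17986549] [[-6.81572729e-01 -7.31749951e-01  7.90222888e-04]
 [-7.31750271e-01  6.81572814e-01 -1.96858653e-04]
 [-3.94543129e-04 -7.12419302e-04 -9.99999668e-01]]
```

View pics/over.png

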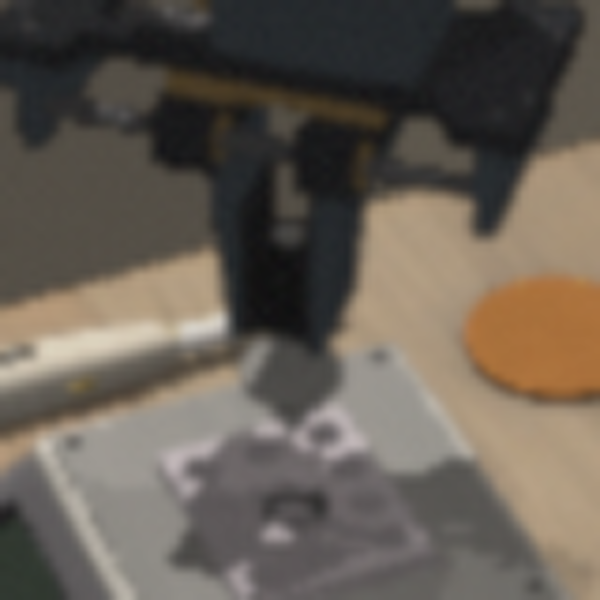

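Nose tip at about (293,425), hole centre at about (293,503) in this crop. I'll compare the two positions.

```bash
python3 - <<'E'
from h import *
n,h=px([[293,422],[293,503]],(210,80),7.5)
print(unz("scene",n,.1244),unz("scene",h,.086))
E
```

```text
[0.56019884 0.17887519] [0.55914525 0.17766371]
```

```bash
python3 -m creep '[0,0,0,0,0,-0.02,1, 0,0,0,0,0,-0.032,1, 0,0,0,0,0,-0.038,1, 0,0,0,0,0,-0.041,1, 0,0,0,0,0,-0.044,1, 0,0,0,0,0,-0.044,1]'; python3 -m creep '[0,0,0,0,0,-0.001,1, 0,0,0,0,0,-0.002,1,0,0,0,0,0,-0.002,1]';
```

```text
time: 7.35
position: [0.5614, 0.1767, 0.1358]
ee_rot: [[-0.682, -0.731, 0.001], [-0.731, 0.682, -0.0], [-0.0, -0.001, -1.0]]
wrist_force: [0.1, -0.4, -2.1]
grip_width: 0.215
time: 7.72
position: [0.5613, 0.1767, 0.1338]
ee_rot: [[-0.682, -0.731, 0.001], [-0.731, 0.682, -0.0], [-0.0, -0.001, -1.0]]
wrist_force: [0.0, -0.3, -1.2]
grip_width: 0.215
```

```bash
for i in 1 2 3 4; do python3 -m creep '[0,0,0,0,0,-0.001,1, 0,0,0,0,0,-0.001,1]' | grep -E "posi|force"; done
```

```text
position: [0.5613, 0.1767, 0.1327]
wrist_force: [0.4, 0.2, -1.4]
position: [0.5613, 0.1767, 0.1316]
wrist_force: [0.2, -0.3, -1.5]
position: [0.5612, 0.1767, 0.1305]
wrist_force: [0.1, 0.5, -1.5]
position: [0.5611, 0.1767, 0.1294]
wrist_force: [-0.7, 0.7, -1.2]
```

```bash
for i in 1 2 3; do python3 -m creep '[0,0,0,0,0,-0.001,1, 0,0,0,0,0,-0.001,1]' | grep -E "posi|force"; done
```

```text
position: [0.5611, 0.1767, 0.1284]
wrist_force: [-0.1, 0.8, -0.4]
position: [0.5611, 0.1767, 0.1273]
wrist_force: [0.5, 0.6, -1.2]
position: [0.5614, 0.1768, 0.1268]
wrist_force: [-2.2, 0.3, 5.4]
```

```bash
for i in 1 2; do python3 -m creep '[0,0,-0.1,0,0,-0.0003,1, 0,0,-0.2,0,0,-0.0006,1, 0,0,-0.2,0,0,-0.0006,1]' | grep -vE "rot"; python3 -c "
from bench import sense
s=sense();print(s['torque'],s['qpos'][5])"; done
```

```text
time: 9.85
position: [0.5616, 0.1768, 0.1263]
wrist_force: [1.4, 0.5, -0.2]
grip_width: 0.214
[ 0.21984903 -0.18721489 -0.02597333] -1.925675734413386
time: 10.22
position: [0.5617, 0.1769, 0.1258]
wrist_force: [-0.5, -0.1, -0.3]
grip_width: 0.215
[ 0.21507812 -0.15629972  0.01612597] -1.728075593894227
```

```bash
for i in 1 2; do python3 -m creep '[0,0,-0.12,0,0,-0.00035,1, 0,0,-0.25,0,0,-0.0007,1, 0,0,-0.37,0,0,-0.00105,1, 0,0,-0.5,0,0,-0.00145,1, 0,0,-0.5,0,0,-0.00145,1]' | grep -vE "rot"; python3 -c "
from bench import sense
s=sense();print(s['torque'],s['qpos'][5])"; done
```

```text
time: 10.85
position: [0.5617, 0.1768, 0.1243]
wrist_force: [0.0, -0.8, -0.8]
grip_width: 0.22
[ 0.03125941 -0.21523372  0.00391503] -1.2314516322242837
time: 11.48
position: [0.5618, 0.1769, 0.1229]
wrist_force: [-0.1, -0.1, 0.5]
grip_width: 0.218
[-0.03304835 -0.17605859 -0.01134698] -0.7361929884586373
```

```bash
for i in 1 2 3 4 5; do python3 -m creep '[0,0,-0.1,0,0,-0.0003,1, 0,0,-0.1,0,0,-0.0003,1]' | grep -E "posi"; python3 -c "
from bench import sense
s=sense();print(s['wrist_force'],s['torque'],s['position'][2],s['qpos'][5])"; done
```

```text
position: [0.5619, 0.1768, 0.1227]
[-0.55155702  1.10046875  0.441284  ] [-0.01998496 -0.18421699 -0.00992273] 0.12269919129773532 -0.6416057158229895
position: [0.5619, 0.1768, 0.1224]
[-0.25909297 -0.26628791  1.06599981] [ 4.23840265e-03 -1.55688334e-01 -1.19308267e-04] 0.12240432355027578 -0.5465190887418547
position: [0.5619, 0.1768, 0.1222]
[ 0.47989723 -0.90905148  1.18968012] [-0.10998298 -0.13030235  0.010723  ] 0.12216177208844028 -0.451228681012781
position: [0.5619, 0.1767, 0.1219]
[-0.77097576 -1.44318462  1.45808534] [-0.25515656 -0.00733237 -0.02953319] 0.12185350415891774 -0.35579044566343104
position: [0.5619, 0.1767, 0.1216]
[-0.28927674 -1.23580013  2.66658796] [-0.33467144 -0.00969134 -0.05856953] 0.12163663383661248 -0.2602901104708296
```

```bash
for i in 1 2 3; do python3 -m creep '[0,0,-0.1,0,0,-0.0003,1, 0,0,-0.1,0,0,-0.0003,1]' | grep -E "posi"; python3 -c "
from bench import sense
s=sense();print(s['wrist_force'],s['torque'],s['position'][2],s['qpos'][5])"; done
```

```text
position: [0.562, 0.1766, 0.1215]
[-0.44271813 -1.73400701  3.64239581] [-0.39753037  0.16028128 -0.0162959 ] 0.12147412582912959 -0.16476890210964867
position: [0.562, 0.1765, 0.1213]
[-1.65400165 -2.83209369  5.63463406] [-0.50555718  0.1908028  -0.04489427] 0.12134330152649962 -0.06895791596548777
position: [0.562, 0.1764, 0.1212]
[-2.20120645 -2.49630935  5.55589524] [-0.55521919  0.28743592 -0.0787174 ] 0.12115940399146986 0.026749222220204313
```

```bash
for i in 1 2 3; do python3 -m creep '[0,0,-0.1,0,0,-0.0001,1, 0,0,-0.1,0,0,-0.0001,1]' | grep -E "posi"; python3 -c "
from bench import sense
s=sense();print(s['wrist_force'],s['torque'],s['position'][2],s['qpos'][5])"; done
```

```text
position: [0.5618, 0.1762, 0.121]
[-3.20373899 -4.63626843  3.90046948] [-0.9047669   0.2359337  -0.02853493] 0.12103058636924013 0.12218729118897842
position: [0.5616, 0.176, 0.1209]
[-2.25745064 -5.0858367   4.4043607 ] [-1.07232563  0.30922412  0.04756317] 0.12085474405252802 0.2174204509272211
position: [0.5615, 0.1758, 0.1207]
[-2.86638411 -5.66287399  3.69727196] [-1.07421184  0.28871046 -0.0023606 ] 0.12067793765652797 0.31219340408545404
```

```bash
for i in 1 2; do python3 -m creep '[0,0,-0.08,-0.0002,-0.0003,-0.0002,1, 0,0,-0.08,-0.0002,-0.0003,-0.0002,1]' | grep -E "posi"; python3 -c "
from bench import sense
s=sense();print(s['time'],s['wrist_force'],s['torque'],s['position'][2],s['qpos'][5])"; done
```

```text
position: [0.5613, 0.1756, 0.1205]
14.475 [-2.30123369 -2.34453611  4.19270316] [-0.59926838  0.31872289  0.11862874] 0.12052159489565642 0.3864479185941878
position: [0.5611, 0.1754, 0.1204]
14.725 [-1.89127336 -0.65638622  3.83019421] [-0.36619227  0.31250883  0.12543322] 0.12038903149234968 0.46142794789674213
```

```bash
python3 -m creep '[0,0,0,0,0,0,1, 0,0,0,0,0,0.002,1, 0,0,0,0,0,0.005,1, 0,0,0,0,0,0.009,1, 0,0,0,0,0,0.013,1]' 60;python3 -c "
from bench import sense
s=sense();print(s['torque'],s['position'])"; python3 -m creep '[0,0,0,0,0,0.004,1, 0,0,0,0,0,0.008,1, 0,0,0,0,0,0.012,1, 0,0,0,0,0,0.016,1]'
```

```text
time: 15.35
position: [0.561, 0.1754, 0.1335]
ee_rot: [[0.195, 0.981, -0.003], [0.981, -0.195, -0.002], [-0.003, -0.002, -1.0]]
wrist_force: [2.8, 0.4, -10.6]
grip_width: 0.221
[ 0.03480209 -0.75088165  0.20258343] [0.56102077 0.17542659 0.13351261]
time: 15.85
position: [0.561, 0.1754, 0.1498]
ee_rot: [[0.194, 0.981, -0.003], [0.981, -0.194, -0.002], [-0.003, -0.002, -1.0]]
wrist_force: [2.7, -0.4, -8.2]
grip_width: 0.215
```

```bash
python3 -m creep '[0,0,0,0,0,0.004,1, 0,0,0,0,0,0.008,1, 0,0,0,0,0,0.012,1, 0,0,0,0,0,0.016,1, 0,0,0,0,0,0.02,1, 0,0,0,0,0,0.026,1, 0,0,0,0,0,0.036,1, 0,0,0,0,0,0.05,1, 0,0,0,0,0,0.055,1, 0,0,0,0,0,0.055,1, 0,0,0,0,0,0.055,1]'; python3 - <<'E'
import cv2,numpy as np
from bench import snapshot,sense
s=sense();print(s['wrist_force'],s['torque'],s['qpos'],s['position'],s['ee_rot'])
a=snapshot("scene")["color"][:,:,::-1];
cv2.imwrite("pics/lift.png",np.hstack([cv2.resize(a[70:190,190:310],(400,400),interpolation=cv2.INTER_CUBIC),cv2.resize(a[260:384,220:344],(400,400),interpolation=cv2.INTER_CUBIC)]))
E
```

```text
time: 17.23
position: [0.5608, 0.1754, 0.2045]
ee_rot: [[0.195, 0.981, -0.003], [0.981, -0.195, -0.002], [-0.003, -0.003, -1.0]]
wrist_force: [0.6, 0.9, -8.1]
grip_width: 0.212
[ 0.59254473  0.8777121  -8.0604907 ] [-0.01812239 -0.0635     -0.05868723] [ 2.64034727e-01  2.28217396e-01  1.97286851e+00 -1.74111447e-03
  9.44226107e-01  4.60834788e-01] [0.5607775  0.17535969 0.20448742] [[ 0.19452357  0.98089255 -0.00322168]
 [ 0.98089352 -0.19453142 -0.00233198]
 [-0.00291414 -0.0027065  -0.99999209]]
```

View pics/lift.png

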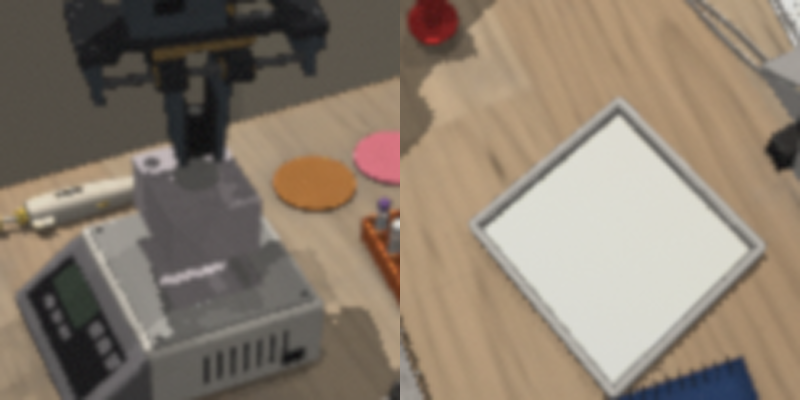

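The block hangs clear of the heater and the wrist reads about 8 N. The right-hand crop shows all four tray corners at (217,99), (364,246), (212,395) and (71,226).

```bash
python3 - <<'E'
from h import *
pts=px([[217,99],[364,246],[212,395],[71,226]],(220,260),400/124)
h=.067; L=[[h,h,.014],[h,-h,.014],[-h,-h,.014],[-h,h,.014]]
print("scene",fit([("scene",pts,L)],0,[.427,-.309,.27]))
tp=px([[42,103],[293,40],[360,290]],(324,190),6.25)
print("top",fit([("top",tp,L[:3])],0,[.427,-.309,.27]))
print("both",fit([("scene",pts,L),("top",tp,L[:3])],0,[.427,-.309,.27]))
for z in (0,.1,.2,.3): print(z,unz("scene",[531/1.5625,478/1.5625],z),unz("top",[565/1.5625,288/1.5625],z))
E
```

```text
scene (array([ 0.42486119, -0.30946964,  0.27735856]), array([ 0.3,  0.5, -0.6,  0. ,  0.4, -0.2, -0.1, -0.2]))
top (array([ 0.42889801, -0.30591187,  0.26656464]), array([ 0.6,  0. , -0.3,  0.2, -0.2, -0.2]))
both (array([ 0.42581101, -0.30872852,  0.27797936]), array([ 0.4,  0. , -0.4, -0.5,  0.7, -0.8,  0.2, -0.6,  1.3,  1.3,  0.2,
        0.9,  0.8,  0.5]))
0 [ 0.56489585 -0.30329584] [ 0.55110028 -0.32922807]
0.1 [ 0.52445932 -0.33270815] [ 0.54090319 -0.29751012]
0.2 [ 0.48402279 -0.36212045] [ 0.53070611 -0.26579217]
0.3 [ 0.44358626 -0.39153276] [ 0.52050902 -0.23407421]
```

```bash
python3 -m creep '[0,0,0,0,0,0.01,1, 0,0,0,-0.003,-0.01,0.022,1, 0,0,-0.1,-0.011,-0.04,0.025,1, 0,0,-0.2,-0.022,-0.08,0.025,1, 0,0,-0.3,-0.033,-0.12,0.025,1, 0,0,-0.4,-0.045,-0.163,0.025,1, 0,0,-0.5,-0.057,-0.206,0.025,1, 0,0,-0.6,-0.068,-0.249,0.025,1, 0,0,-0.7,-0.08,-0.292,0.025,1, 0,0,-0.8,-0.092,-0.335,0.025,1, 0,0,-0.9,-0.104,-0.375,0.025,1, 0,0,-1,-0.114,-0.412,0.025,1, 0,0,-1.1,-0.123,-0.445,0.025,1, 0,0,-1.2,-0.13,-0.47,0.02,1, 0,0,-1.262,-0.133,-0.482,0,1, 0,0,-1.262,-0.134,-0.485,-0.025,1, 0,0,-1.262,-0.134,-0.485,-0.045,1, 0,0,-1.262,-0.134,-0.485,-0.045,1, 0,0,-1.262,-0.134,-0.485,-0.045,1]'; python3 - <<'E'
import cv2,numpy as np
from bench import snapshot,sense
s=sense();print(s['wrist_force'],s['torque'],s['qpos'],s['position'],s['ee_rot'])
a=snapshot("scene")["color"][:,:,::-1];t=snapshot("top")["color"][:,:,::-1]
cv2.imwrite("pics/tray.png",np.hstack([cv2.resize(a[264:384,220:340],(400,400),interpolation=cv2.INTER_CUBIC),cv2.resize(t[160:280,300:420],(400,400),interpolation=cv2.INTER_CUBIC)]))
E
```

```text
time: 19.65
position: [0.4271, -0.3102, 0.1607]
ee_rot: [[0.994, 0.113, -0.002], [0.113, -0.994, 0.002], [-0.002, -0.002, -1.0]]
wrist_force: [0.6, -0.8, -6.7]
grip_width: 0.213
[ 0.59633727 -0.79764145 -6.7218285 ] [0.00255845 0.00255072 0.00310672] [-6.72196721e-01  1.98815739e-01  2.10925605e+00 -1.81535357e-04
  8.36263987e-01  7.85714654e-01] [ 0.42708326 -0.31015506  0.1606544 ] [[ 0.99361925  0.11276438 -0.00223026]
 [ 0.11276807 -0.99362005  0.00160273]
 [-0.0020353  -0.00184401 -0.99999623]]
```

View pics/tray.png

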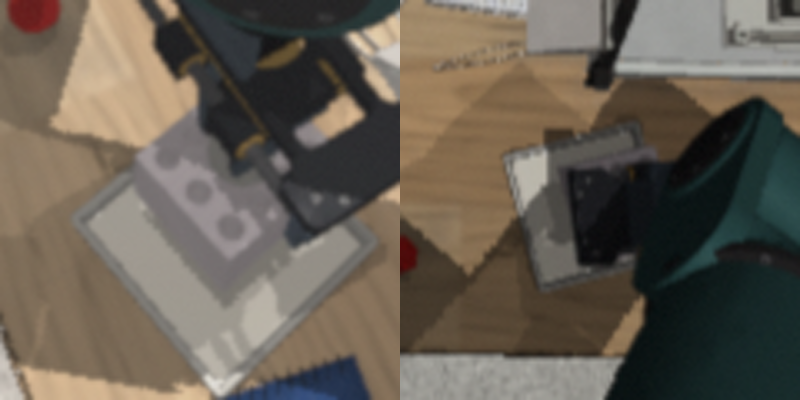

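The block's sides are parallel to the tray's, and it hangs over the middle as far as this view can show. I'll lower it slowly.

```bash
python3 -m creep '[-0.0016,-0.002,0,0,0,-0.02,1, -0.0016,-0.002,0,0,0,-0.04,1, -0.0016,-0.002,0,0,0,-0.055,1, -0.0016,-0.002,0,0,0,-0.062,1, -0.0016,-0.002,0,0,0,-0.065,1, -0.0016,-0.002,0,0,0,-0.065,1]'; for i in 1 2 3; do python3 -m creep '[0,0,0,0,0,-0.0007,1, 0,0,0,0,0,-0.0007,1]' | grep -E "posi|force"; done
python3 - <<'E'
import cv2,numpy as np
from bench import snapshot
a=snapshot("scene")["color"][:,:,::-1]
cv2.imwrite("pics/low.png",cv2.resize(a[264:384,220:340],(600,600),interpolation=cv2.INTER_CUBIC))
E
```

```text
time: 20.5
position: [0.4274, -0.3102, 0.0959]
ee_rot: [[0.994, 0.113, 0.0], [0.113, -0.994, -0.0], [0.0, 0.0, -1.0]]
wrist_force: [0.0, 0.3, -7.4]
grip_width: 0.215
position: [0.4276, -0.3104, 0.0955]
wrist_force: [0.7, -0.0, -7.1]
position: [0.4276, -0.3104, 0.0949]
wrist_force: [-0.1, -0.2, -6.9]
position: [0.4276, -0.3104, 0.0941]
wrist_force: [-0.7, 0.7, -7.7]
```

View pics/low.png

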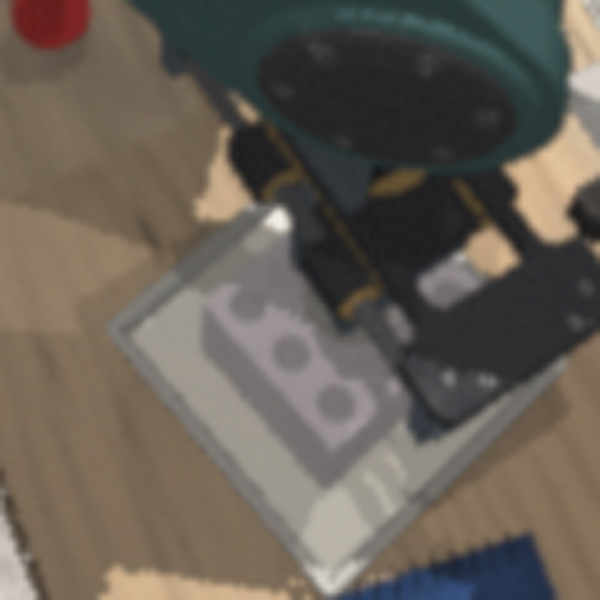

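```bash
python3 - <<'E'
from h import *
P=px([[203,292],[332,450],[325,490],[203,350]],(220,264),5)
c,s=np.cos(.2774),np.sin(.2774)
for q,z in zip(P,[.0597,.0597,.0077,.0077]):
    d=unz("scene",q,z)-[.4249,-.3095]; print(np.round([c*d[0]+s*d[1],-s*d[0]+c*d[1]],4))
# expected +-0.045 (tray x), +-0.038 (tray y)
E
```

```text
[-0.0389  0.0404]
[-0.0422 -0.0377]
[-0.0414 -0.0376]
[-0.0414  0.0366]
```

```bash
python3 -m creep '[0,0,0,-0.002,-0.0005,0,1, 0,0,0,-0.002,-0.0005,-0.0005,1, 0,0,0,-0.002,-0.0005,-0.0005,1]'| grep -E "posi|force"; for i in 1 2 3 4 5 6; do python3 -m creep '[0,0,0,0,0,-0.0005,1, 0,0,0,0,0,-0.0005,1]' | grep -E "posi|force"; done
```

```text
position: [0.4255, -0.3109, 0.0936]
wrist_force: [0.9, -0.0, -7.8]
position: [0.4256, -0.3109, 0.0931]
wrist_force: [-0.5, 1.1, -7.9]
position: [0.4256, -0.3109, 0.0926]
wrist_force: [0.2, -0.4, -6.0]
position: [0.4258, -0.3109, 0.0924]
wrist_force: [-0.2, 3.0, 1.9]
position: [0.4259, -0.311, 0.0923]
wrist_force: [-2.9, 3.7, 8.3]
position: [0.4258, -0.311, 0.0923]
wrist_force: [-3.9, 4.7, 9.1]
position: [0.4259, -0.311, 0.0923]
wrist_force: [-4.4, 3.6, 9.9]
```

The block touched down at z 0.0925, as predicted. I'll ease off, release and go up.

```bash
python3 -m creep '[0,0,0,0,0,0.0001,1, 0,0,0,0,0,0.0001,1]' 15 | grep force; python3 -m creep '[0,0,0,0,0,0,0.5, 0,0,0,0,0,0,0.3, 0,0,0,0,0,0,0.1, 0,0,0,0,0,0,0, 0,0,0,0,0,0,0, 0,0,0,0,0,0.01,0, 0,0,0,0,0,0.03,0, 0,0,0,0,0,0.06,0, 0,0,0,0,0,0.11,0, 0,0,0,-0.01,0.05,0.15,0, 0,0,0,-0.02,0.1,0.17,0, 0,0,0,-0.02,0.15,0.17,0, 0,0,0,-0.02,0.2,0.17,0, 0,0,0,-0.02,0.2,0.17,0]'
python3 - <<'E'
import cv2,numpy as np
from bench import snapshot
a=snapshot("scene")["color"][:,:,::-1];t=snapshot("top")["color"][:,:,::-1]
cv2.imwrite("pics/end.png",np.vstack([np.hstack([cv2.resize(x,(400,300)) for x in (a,t)]),np.hstack([cv2.resize(a[288:384,220:348],(400,300),interpolation=cv2.INTER_CUBIC),cv2.resize(t[180:252,312:408],(400,300),interpolation=cv2.INTER_CUBIC)])]))
E
```

```text
wrist_force: [-0.8, 2.1, -1.4]
time: 25.18
position: [0.4056, -0.1087, 0.2631]
ee_rot: [[0.993, 0.116, 0.001], [0.116, -0.993, -0.001], [0.001, 0.001, -1.0]]
wrist_force: [0.3, -1.0, 0.3]
grip_width: 0.501
```

View pics/end.png

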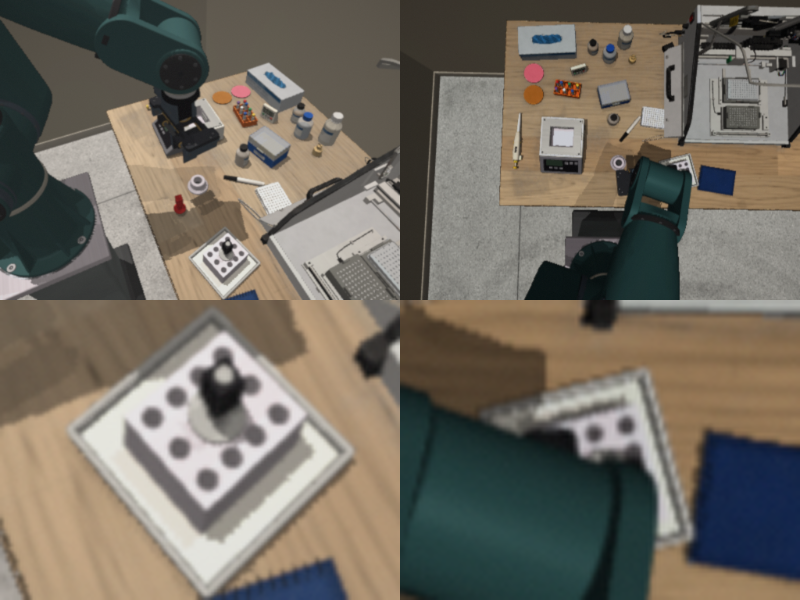

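```bash
python3 - <<'E'
from h import *
P=px([[125,133],[223,33],[307,118],[204,215]],(220,288),3.125)
T=px([[69,130],[212,9],[354,153],[208,299]],(220,288),3.125)
b=np.mean([unz("scene",q,.058) for q in P],0); t=np.mean([unz("scene",q,.014) for q in T],0); print(b,t,b-t)
from bench import hand_in
print(hand_in())
E
```

```text
[ 0.42388426 -0.31359777] [ 0.4254346 -0.3104623] [-0.00155034 -0.00313547]
the job is handed in; nothing more can be done
None
```

The block is standing flat in the cooling tray with the puller screwed into it. The gripper is open and clear of everything, and I've handed the job in at about 25 s.

- **Screwing in:** I lifted the puller from its rest and lowered it until the threads met, about 5.5 mm above the block. I turned it in by 2.6 rad, about 0.63–0.75 rad of that after the washer touched.
- **Washer snugness (not confirmed):** I couldn't see the washer closely enough to check it directly, so this rests on three estimates. The turn angle gives 0.75–1.1 mm, the torque roughly 0.7 mm and the tool height 1.1–1.3 mm. They differ, but all fall within the 0.6–1.4 mm asked for. The moment the washer touched is also uncertain by about 0.1 rad.
- **Pulling and placing:** The block came straight up with no sign of wedging. The wrist force stayed between about 8 and 11 N. It touched down at the height I had predicted, so the puller had not slipped in the grip. I pressed down with up to about 17 N for a moment at touchdown, then eased off before letting go.
- **Last checks:** In the last picture the block is flat and square to the tray, about 3.5 mm off centre by scene-camera measurement. The first measurement just before touchdown had it about 3.5 mm off in another direction, so I moved it 2 mm. The things lying about look unmoved in the last picture, but I only compared them by eye, and the arm hid part of the top view.

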